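# Stow the slide-top jar box in the gap in the cup row

### The job

First close the plywood jar box: slide its lid along the grooves, over the small ridge at the open end, until the lid is fully home and its end has dropped in behind the ridge. Then slide the closed box over the table, without lifting or tipping it, into the one gap in the row of ink cups and containers that is wide enough for it, square and up against the rubber strip on the board behind the row. Neither the box, its lid nor the robot may touch anything standing in the row.

Things in the scene. Friction and masses are not known exactly. Their poses are not given: they have to be found in the camera images.
- board: Fixed low wooden board across the far side of the table, 20 mm thick (x), 920 long (y), 60 high, perhaps turned a little. Origin: centre of underside; x away from the robot, y along it. Its near face has 3 black rubber strips (200 mm long, 15-45 mm up, at y = -275, 0, 275 mm), one per bay of the row, their faces at x = -18 mm: a box against one has its centre at x = -68 mm.
- jar_box: Loose plywood box, 0.45-0.9 kg, 140 mm long (y), 100 wide (x), 62.5 high. Origin: centre of underside. Lid grooves along both long sides at 48-56.5 mm height; 82 mm free between their lips. The -y end is a full-height wall 8 mm thick that stops the lid; the +y end is 48 mm high with a rounded ridge across it (6 mm wide at y = 67 mm, top at 51.5 mm), over which the lid goes in.
- box_center (a point): Centre of the jar box, 31 mm above its underside; axes as the box.
- lid: Loose wooden lid in the grooves, 88 x 123 x 4 mm, 0.08 kg; origin: centre of underside, axes as the box. It starts 30-55 mm out of the box's +y end and slides home to -y. On it a cross bar to push: 50 mm (x) x 12 (y), at lid y = 40 mm, 13.5 mm high. Home: 0-2.5 mm to +y of the box's origin, underside at 48 mm height; before that its +y end rides 3.5 mm higher, on the ridge.
- lid_bar (a point): Middle of the top of the lid's cross bar, 17.5 mm above the lid's underside. With the lid home it is 40-42.5 mm to +y of the box's centre and 65.5 mm above the box's underside.
- lid_end (a point): Middle of the lower edge of the lid's +y end (61.5 mm from the lid's origin); home it lies 48 mm above the box's underside, on the ridge 51.5 mm.
- cup_a_center (a point): Centre, half-way up (55 mm above the table), of an ink cup standing in the row: paper cup about 110 mm tall, 89 mm across the rim, narrower below. Not to be touched.
- cup_a: The same ink cup as cup_a_center: origin within 6 mm of the middle of its underside, z up.
- cup_b_center (a point): Centre, half-way up (55 mm above the table), of an ink cup standing in the row: paper cup about 110 mm tall, 94 mm across the rim, narrower below. Not to be touched.
- cup_b: The same ink cup as cup_b_center: origin within 6 mm of the middle of its underside, z up.
- cup_c_center (a point): Centre, half-way up (55 mm above the table), of an ink cup standing in the row: paper cup about 110 mm tall, 93 mm across the rim, narrower below. Not to be touched.
- cup_c: The same ink cup as cup_c_center: origin within 6 mm of the middle of its underside, z up.
- cup_d_center (a point): Centre, half-way up (55 mm above the table), of an ink cup standing in the row: paper cup about 110 mm tall, 98 mm across the rim, narrower below. Not to be touched.
- cup_d: The same ink cup as cup_d_center: origin within 6 mm of the middle of its underside, z up.
- can_center (a point): Centre, 55 mm above the table, of an ink can standing in the row, 88 mm deep (its x), 132 mm long (its y), 123 mm tall. Fills one bay. Not to be touched.
- tub_center (a point): Centre, 55 mm above the table, of a black deli tub with lid standing in the row, about 98 x 98 mm with a tab to 108 mm, 112 mm tall. Fills one bay. Not to be touched.
- can: The same ink can as can_center: origin within 6 mm of the middle of its underside, z up.
- tub: The same black tub as tub_center: origin within 6 mm of the middle of its underside, z up.
There are look-alikes about, which are no part of the job. What is shaped like the cup_a but orange or yellow is not meant.

How it is judged:
By the outcome, as a careful person would: the job done as asked, in the order asked, and still so for the second after the job is handed in, with the robot touching nothing.
It also fails if it takes over 66 s, if anything falls off the work surface, if the arm or the gripper's body presses on something with over 40 N, if the wrist force passes 120 N, or if a joint passes its speed limit or range.

### The arm

A 6-joint arm with a two-finger parallel gripper is mounted at the origin on a cart in front of the work surface, level with it; the furniture and walls round the work are solid. World frame = base frame: x ahead of the robot, y to its left, z up, the work surface at z = 0. Lengths are in mm, angles in rad, forces in N, time in s.
With the tool pointing down it reaches from about 300 to 775 mm from the base axis. Payload 14.6 kg.
Tool frame: the origin (TCP) lies between the finger pads; the fingertips stand 19 mm ahead of it and the grasp point (between the pads) is the TCP; z points along the fingers, y is the line along which they close (so a half turn about z gives the same grasp; the last joint's range is limited). The gripper opens to 94 mm and grips with 3 to 60 N. Pads are 16 mm wide; open, the fingers measure 119 mm over their backs; the gripper's body (75 mm by 177 mm) begins 78 mm behind the grasp point.
Start: joints at [-1.233, 0.3, 1.521, -0, 1.321, -0.067], TCP at [216.601, -505.542, 224.446] pointing down, gripper open.
Joint ranges: [-3.03, 3.03], [-0.79, 2.21], [0.23, 2.52], [-1.04, 4.18], [0, 3.07], [-2.55, 2.55]. Speed limits (rad/s): [2.22, 2.22, 2.57, 3.14, 3.14, 3.14].

### API

Orientations are given as [roll, pitch, yaw] about the fixed x, y, z axes, in that order (R = Rz(yaw) Ry(pitch) Rx(roll)).
In Python, from cell import monitor, imaging, job, find_in, trace gives the robot as it stands. The module is installed in compiled form; this text tells all that it offers.
- The arm moves only by the tool arm_command, never from a script. Its argument "steps" is a list of rows, each a list of 5 numbers: the opening, from 0 (shut) to 1 (fully open), then the shift along the tool's x, y, z in mm, then the turn about the tool's z in degrees. In form: [[gripper, dx, dy, dz, turn], ...]. A call has 1 to 20 rows; each row is the pose to reach, as a shift and turn from the pose commanded when the call began, along the tool's axes at that moment; what a row does not reach only later rows make up. A row lasts 1/8 s, in which the tool goes at most 62.5 mm and 10.7 degrees, less where a joint would pass 70% of its speed; a pose out of reach is approached as far as the arm can. A call with a gripper value outside its range is refused whole. The fingers move at their own pace and stop on an object; "force" is the grip in N (left out, the last holds). Time passes only in rows, so rows that repeat a pose let the fingers close. It gives the time, the measured TCP pose, the force, the opening and the grip force at its end, in the units of the state.
- monitor.read_state(): the state, without advancing time (a new reading comes with each control period).
- imaging.camera(name): name is "scene" or "top" or "wrist"; returns a dict with "img" (480x640x3 uint8, red, green, blue), "mtx" (3x3 intrinsics, pixels), "D" ([k1, k2, p1, p2, k3] as OpenCV has them; the pictures are not rectified), "view" (4x4, takes a point from world to camera coordinates). Camera axes: x right, y down, z forward; pixel columns grow to the right and rows downward; lengths in mm; the calibration is good to about 2 mm. A picture is of the moment at which its call begins. There is no depth.
- job.sign_off(): hands the job in; it is judged then, once.
Trained networks look in a picture, given as the dict that the camera call returned (one of the last four; its "shot" number tells which), for a name from the list of things; names that differ only in an ending like _2 or _b are one class to them, and where a whole thing is asked for, a point or a joint stands for the part that bears it (a point fixed in the world has none). Each returns a list of dicts, best first, with "p" (0 to 1); they miss things now and then, are a little off and sometimes report something else, mostly with a low value. They report only what shows in the picture. A call takes as long as a camera call. They do not tell look-alikes from the thing itself.
- find_in(picture, target): "rect" ([centre column, centre row, width, height] in pixels, round what is visible of it).
- trace(picture, target): "region" (480x640 bool, what is visible of it) and "rect" ([centre column, centre row, width, height] in pixels, round what is visible of it).
The state is a dict: "clock": time; "joints": joint angles; "qd": joint speeds; "effort": joint torques, N m; "eef_pos": TCP position; "eef_rot": TCP orientation; "wrist_force": force on the tool from outside, world axes, zero at the start; "moment": the same for the moment, N m; "finger_gap": finger opening in mm; "finger_force": force on a finger pad.
Only numpy, scipy, OpenCV 4.12 (cv2) and the standard library are available. Lean on these libraries where they do the work, as an engineer would, in place of code of your own. Each camera call takes 0.05 s, during which the arm holds its last target. There are 200 camera calls.

## Working session

There is one attempt and no reset: what is moved stays moved. The work goes in short steps, Python scripts to look and compute and a tool call to move; the robot and the scene stay as the last step left them, time stands still between calls to the robot, and variables do not carry over. Pictures are saved under pics/ and viewed, at most 10 in all, crops included, and the job is handed in when it is done.

Besides the shell and the picture viewer there is one more tool, called after "Emit:" by a JSON object that holds its "api" and its "payload", one argument or row to a line. arm_command: Moves the arm, as the interface text tells. Its arguments: {"type":"object","properties":{"steps":{"type":"array","items":{"type":"array","items":{"type":"number"}}},"force":{"type":"number"}},"required":["steps"]}

```bash
mkdir -p pics
python3 - <<'E'
from cell import monitor, imaging, job, find_in, trace
import cv2,numpy as np
s=monitor.read_state();print({k:np.round(v,3).tolist() for k,v in s.items()})
for n in ["top","scene"]:
    c=imaging.camera(n);cv2.imwrite(f"pics/{n}0.png",c["img"][:,:,::-1])
    print(n,c["mtx"].tolist(),np.round(c["D"],3),np.round(c["view"],3).tolist())
    for t in ["jar_box","lid","lid_bar","lid_end","board","cup_a","can","tub","cup_a_center"]:
        print(t,[(round(r["p"],2),np.round(r["rect"]).tolist()) for r in find_in(c,t)][:6])
E
```

```text
{'clock': 0.0, 'joints': [-1.233, 0.3, 1.522, -0.0, 1.321, -0.067], 'qd': [0.002, -0.001, 0.0, -0.0, -0.0, 0.002], 'effort': [-0.002, -53.182, -35.273, 0.071, 0.024, -0.0], 'eef_pos': [216.529, -505.312, 223.877], 'eef_rot': [-3.14, -0.0, 0.405], 'wrist_force': [0.589, -0.207, -0.273], 'moment': [-0.041, 0.035, 0.003], 'finger_force': 0.0, 'finger_gap': 94.114}
top [[452.20749089290473, 0.0, 315.6283419562967], [0.0, 452.20749089290473, 231.2332193416447], [0.0, 0.0, 1.0]] [-0.113  0.     0.     0.     0.   ] [[0.012, -1.0, 0.01, -41.715], [-0.995, -0.013, -0.095, 585.208], [0.095, -0.009, -0.995, 1319.554], [0.0, 0.0, 0.0, 1.0]]
jar_box [(0.59, [258.0, 271.0, 54.0, 39.0])]
lid [(0.85, [240.0, 268.0, 46.0, 35.0]), (0.27, [354.0, 213.0, 34.0, 38.0])]
lid_bar [(0.94, [240.0, 268.0, 48.0, 37.0]), (0.68, [257.0, 204.0, 33.0, 35.0])]
lid_end [(0.71, [241.0, 269.0, 45.0, 35.0]), (0.28, [354.0, 213.0, 34.0, 34.0])]
board [(0.6, [307.0, 187.0, 306.0, 18.0])]
cup_a [(0.97, [353.0, 214.0, 32.0, 34.0]), (0.75, [477.0, 247.0, 38.0, 31.0]), (0.65, [448.0, 211.0, 32.0, 33.0]), (0.65, [258.0, 203.0
[... 481 characters left out ...]
[[0.662, -0.75, -0.014, -411.724], [-0.454, -0.386, -0.803, 300.442], [0.597, 0.538, -0.595, 1331.024], [0.0, 0.0, 0.0, 1.0]]
jar_box [(0.78, [254.0, 261.0, 54.0, 43.0]), (0.67, [416.0, 278.0, 15.0, 52.0])]
lid [(0.95, [247.0, 242.0, 42.0, 29.0]), (0.27, [449.0, 291.0, 32.0, 44.0])]
lid_bar [(0.91, [246.0, 242.0, 45.0, 25.0])]
lid_end []
board [(0.57, [451.0, 284.0, 58.0, 44.0]), (0.2, [416.0, 277.0, 19.0, 51.0])]
cup_a [(0.87, [404.0, 323.0, 36.0, 48.0]), (0.66, [448.0, 291.0, 33.0, 46.0]), (0.59, [458.0, 329.0, 37.0, 47.0])]
can []
tub [(0.7, [416.0, 274.0, 18.0, 46.0])]
cup_a_center [(0.9, [447.0, 292.0, 38.0, 48.0]), (0.76, [405.0, 326.0, 34.0, 51.0]), (0.59, [458.0, 330.0, 35.0, 55.0])]
```

Run:
```python
import cv2
a=cv2.imread("pics/top0.png")[160:310,130:530];cv2.imwrite("pics/top1.png",cv2.resize(a,(800,300),interpolation=2))
```

```text
(no output)
```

View pics/top1.png

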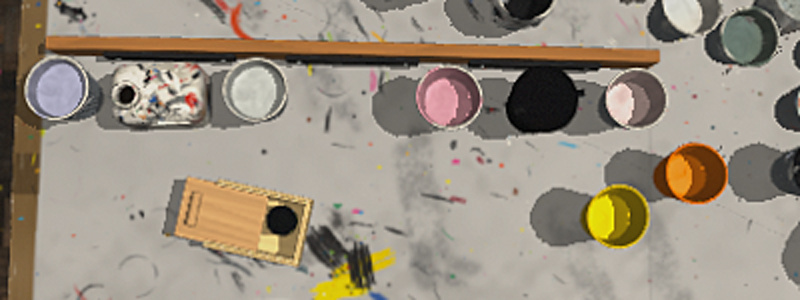

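View pics/scene0.png

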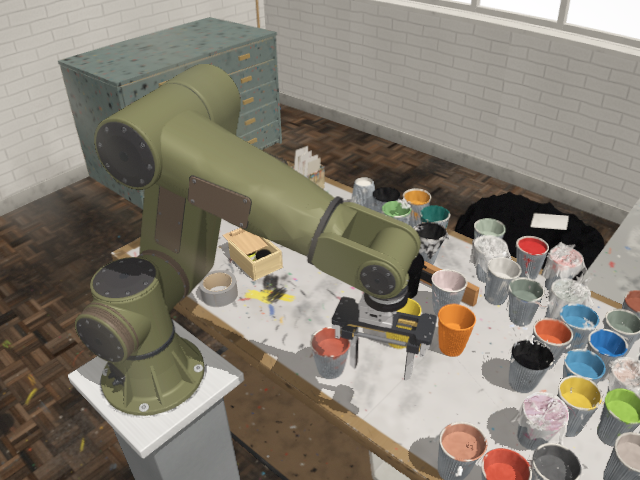

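The top view shows the bay gap between the white cup (258,204) and the pink cup (354,213). The jar box is at about (252,270), with the lid's bar at (227,265) towards +y. Look-alikes are the orange cup (477,247) and the yellow cup (437,272), which I'm ignoring. The scene view confirms a single box, at (254,255).

```bash
cat > h.py <<'E'
import numpy as np,cv2
from cell import monitor, imaging, job, find_in, trace
def w(c,px,z):
    p=cv2.undistortPoints(np.array(px,float).reshape(-1,1,2),c["mtx"],c["D"]).reshape(-1,2)
    R=c["view"][:3,:3];t=c["view"][:3,3];o=-R.T@t
    d=np.c_[p,np.ones(len(p))]@R
    return o+d*((np.broadcast_to(z,len(p))-o[2])/d[:,2])[:,None]
def px(c,P):
    P=np.array(P,float).reshape(-1,3)
    return cv2.projectPoints(P,cv2.Rodrigues(c["view"][:3,:3])[0],c["view"][:3,3],c["mtx"],c["D"])[0].reshape(-1,2)
def tool():
    s=monitor.read_state();p=s["eef_pos"];r=s["eef_rot"];return np.array(p),r
def rel(P,yaw=None):
    p,r=tool();a=r[2];d=np.array(P)-p
    return np.round([d@[np.cos(a),np.sin(a),0],d@[np.sin(a),-np.cos(a),0],-d[2]],1),(0 if yaw is None else round(np.degrees(a-yaw),2))
E
python3 - <<'E'
from h import *
c=imaging.camera("top")
f=lambda l:[(130+x/2,160+y/2) for x,y in l]
print("lid L corners",np.round(w(c,f([(188,178),(175,234)]),56)).tolist())
print("box R corners",np.round(w(c,f([(312,200),(300,265)]),62)).tolist())
print("bar",np.round(w(c,f([(193,210)]),68)).tolist())
print("cups rims",np.round(w(c,f([(57,88),(255,90),(449,97),(636,98)]),110)).tolist())
print("board top front edge",np.round(w(c,f([(48,51),(658,63)]),60)).tolist())
B=w(c,f([(193,210)]),68)[0]
print(rel([B[0]-60,B[1]-30,260],-0.175))
E
```

```text
lid L corners [[527.0, 233.0, 56.0], [446.0, 249.0, 56.0]]
box R corners [[498.0, 51.0, 62.0], [404.0, 66.0, 62.0]]
bar [[481.0, 222.0, 68.0]]
cups rims [[650.0, 415.0, 110.0], [650.0, 131.0, 110.0], [644.0, -142.0, 110.0], [647.0, -410.0, 110.0]]
board top front edge [[713.0, 449.0, 60.0], [707.0, -460.0, 60.0]]
(array([ 462.3, -560.4,  -35.5]), np.float64(33.22))
```

Emit:
{"api": "arm_command", "payload": {
  "steps": [
    [0.3, 40, -50, -36, 8],
    [0.3, 80, -97, -36, 16],
    [0.3, 120, -145, -36, 24],
    [0.3, 160, -194, -36, 33],
    [0.3, 200, -242, -36, 33],
    [0.3, 240, -291, -36, 33],
    [0.3, 280, -339, -36, 33],
    [0.3, 320, -388, -36, 33],
    [0.3, 360, -436, -36, 33],
    [0.3, 400, -485, -36, 33],
    [0.3, 440, -533, -36, 33],
    [0.3, 462, -560, -36, 33],
    [0.3, 462, -560, -36, 33],
    [0.3, 462, -560, -36, 33]
  ]
}}

```text
clock: 2.8
eef_pos: [420.5, 190.8, 260.3]
eef_rot: [3.141, 0.0, -0.171]
wrist_force: [0.5, -0.1, 0.3]
finger_gap: 28.1
finger_force: 0.0
```

Run:
```python
from h import *
c=imaging.camera("wrist");cv2.imwrite("pics/w0.png",c["img"][:,:,::-1])
print(tool(), monitor.read_state()["clock"])
print(np.round(-c["view"][:3,:3].T@c["view"][:3,3]),np.round(c["view"][2,:3],2))
```

```text
(array([420.58380149, 190.40678444, 260.52645696]), array([ 3.14149649e+00, -6.25340326e-05, -1.71742190e-01])) 2.85
[488. 179. 421.] [-0.24  0.04 -0.97]
```

View pics/w0.png

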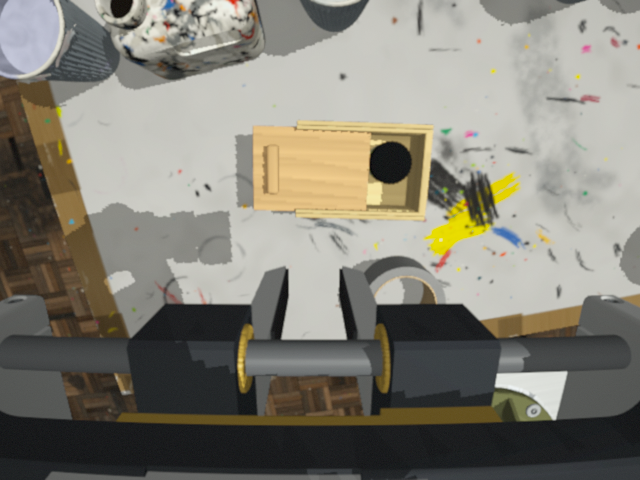

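The wrist view shows the box rim corners at (297,122), (433,125), (428,219) and (297,217). The bar runs from (272,146) to (272,193), and the lid's outer edge is at x=253. A tape ring stands at (402,285).

```bash
cat >> h.py <<'E'
from scipy.optimize import least_squares
def crop(c,name,r,s):
    a=c["img"][r[1]:r[3],r[0]:r[2],::-1];cv2.imwrite("pics/"+name,cv2.resize(a,None,fx=s,fy=s,interpolation=cv2.INTER_CUBIC))
def fit(c,loc,pix,g):
    "planar pose x,y,yaw from box-frame points"
    loc=np.array(loc,float)
    def P(q):
        k,s=np.cos(q[2]),np.sin(q[2]);return np.c_[q[0]+k*loc[:,0]-s*loc[:,1],q[1]+s*loc[:,0]+k*loc[:,1],loc[:,2]]
    r=least_squares(lambda q:(px(c,P(q))-pix).ravel(),g,x_scale=[10,10,.1]);return r.x,r.fun
E
python3 - <<'E'
from h import *
c=imaging.camera("wrist")
q,f=fit(c,[(50,-70,62.5),(-50,-70,62.5),(50,70,62.5),(-50,70,62.5)],np.array([(433,125),(429,219),(297,122),(297,217)]),[460,140,-.17])
print("box",np.round(q,3),np.round(f,1))
b=w(c,[(272,146),(273,193),(272.5,169.5)],[69,69,69]);print(np.round(b,1))
print(np.round(w(c,[(253,126),(254,210)],[56,56]),1))
yaw=q[2];d=b[2,:2]-q[:2];print("bar in box",d@[np.cos(yaw),np.sin(yaw)],d@[-np.sin(yaw),np.cos(yaw)])
ctr=q[:2]+np.array([-np.sin(yaw),np.cos(yaw)])*(d@[-np.sin(yaw),np.cos(yaw)])
print(ctr,rel([*ctr,120],yaw),rel([*ctr,77],yaw))
E
```

```text
box [ 4.62905e+02  1.29186e+02 -1.78000e-01] [ 1.6 -1.8 -2.1  0.7  0.1 -0.5  0.4  1.8]
[[504.9 218.2  69. ]
 [458.3 226.5  69. ]
 [481.9 222.3  69. ]]
[[528.7 235.1  56. ]
 [442.6 252.3  56. ]]
bar in box 2.2201521123836794 94.9722864378153
[479.71932049 222.6580271 ] (array([ 52.6, -42. , 140.7]), np.float64(0.33)) (array([ 52.6, -42. , 183.7]), np.float64(0.33))
```

Emit:
{"api": "arm_command", "payload": {
  "steps": [
    [0.3, 27, -21, 40, 0.3],
    [0.3, 53, -42, 80, 0.3],
    [0.3, 53, -42, 120, 0.3],
    [0.3, 53, -42, 145, 0.3],
    [0.3, 53, -42, 145, 0.3]
  ]
}}

```text
clock: 3.52
eef_pos: [479.6, 222.3, 114.4]
eef_rot: [3.14, 0.002, -0.178]
wrist_force: [0.7, -0.4, 0.7]
finger_gap: 28.6
finger_force: 0.0
```

Run:
```python
from h import *
c=imaging.camera("wrist");crop(c,"w1.png",(150,60,550,360),2)
print(tool())
```

```text
(array([480.26308715, 222.76751047, 115.94458057]), array([ 3.14147541e+00,  2.07139083e-04, -1.77606051e-01]))
```

View pics/w1.png

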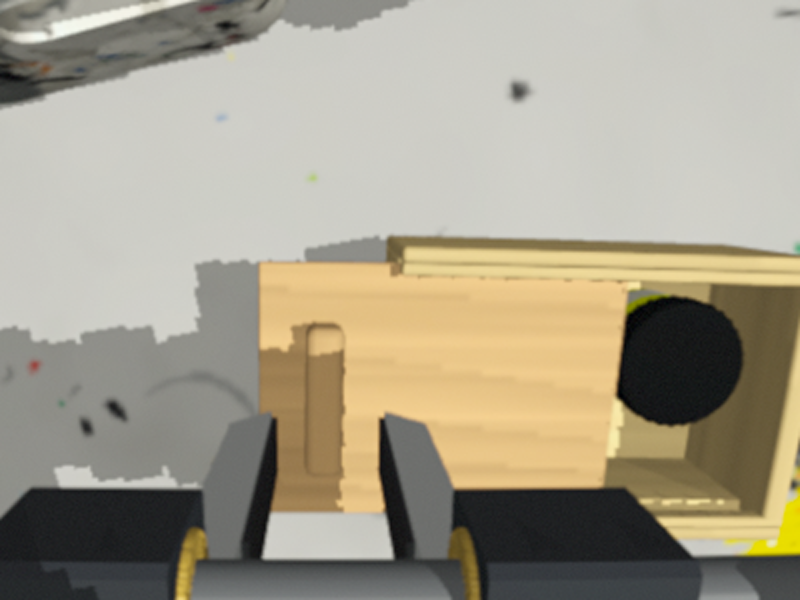

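The bar (crop x 325) lies between the fingers (275–380), so it is centred for a straddling push.

Emit:
{"api": "arm_command", "payload": {
  "steps": [
    [0.3, 0, 0, 25, 0],
    [0.3, 0, 0, 35, 0],
    [0.3, 0, 5, 35, 0],
    [0.3, 0, 10, 35, 0],
    [0.3, 0, 15, 35, 0],
    [0.3, 0, 20, 35, 0],
    [0.3, 0, 25, 35, 0],
    [0.3, 0, 30, 35, 0],
    [0.3, 0, 35, 36, 0],
    [0.3, 0, 40, 37, 0],
    [0.3, 0, 45, 37, 0],
    [0.3, 0, 48, 37, 0],
    [0.3, 0, 48, 37, 0]
  ]
}}

```text
clock: 5.2
eef_pos: [471.7, 176.0, 78.4]
eef_rot: [3.141, 0.0, -0.177]
wrist_force: [0.1, -0.3, -0.1]
finger_gap: 28.2
finger_force: 0.0
```

Run:
```python
from h import *
c=imaging.camera("wrist");crop(c,"w2.png",(150,60,550,360),2)
print(tool())
```

```text
(array([471.66887958, 176.16245836,  78.4418798 ]), array([ 3.14147879e+00,  5.92005328e-05, -1.76536284e-01]))
```

View pics/w2.png

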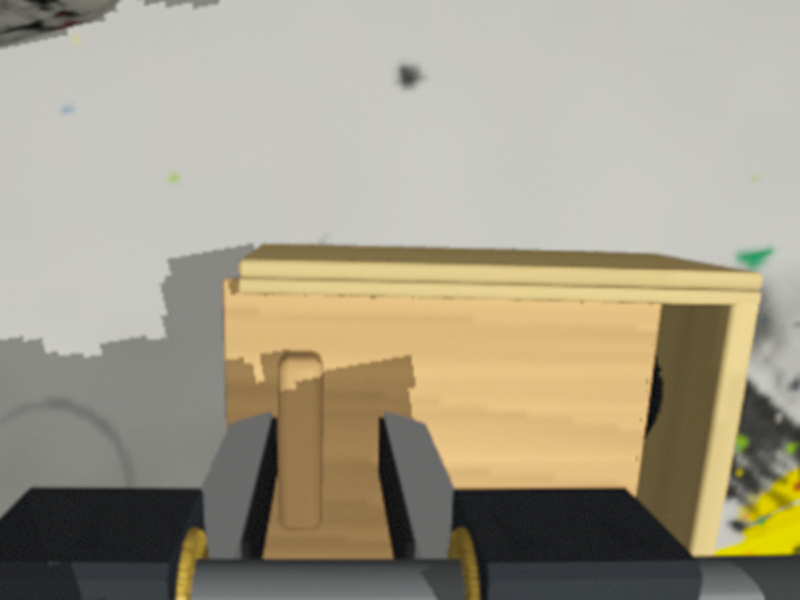

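The lid has moved: its edge is at crop x 224, still slightly outside the box end at 240. I'll push the rest of the way and watch the force.

Emit:
{"api": "arm_command", "payload": {
  "steps": [
    [0.3, 0, 3, 0, 0],
    [0.3, 0, 6, 0, 0],
    [0.3, 0, 9, 0, 0],
    [0.3, 0, 12, 0, 0],
    [0.3, 0, 14, 0, 0],
    [0.3, 0, 16, 0, 0],
    [0.3, 0, 16, 0, 0]
  ]
}}

```text
clock: 6.12
eef_pos: [469.0, 160.7, 78.6]
eef_rot: [-3.141, -0.0, -0.176]
wrist_force: [1.2, 4.1, 0.3]
finger_gap: 28.3
finger_force: 1.9
```

Run:
```python
from h import *
c=imaging.camera("wrist");crop(c,"w3.png",(150,60,550,360),2)
print(tool())
```

```text
(array([469.01400874, 160.6932091 ,  78.58660147]), array([-3.14113601e+00, -4.23273414e-04, -1.76367554e-01]))
```

View pics/w3.png

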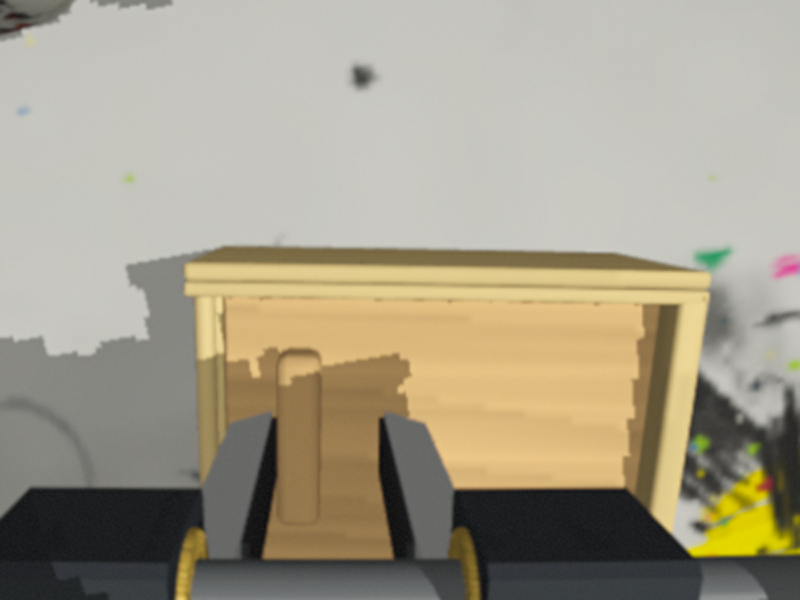

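The ridge shows at crop x 200–220 with the lid's end behind it at 225, and the lid is stopped by the wall at about 4 N. Next I centre, lower and grip the bar.

Emit:
{"api": "arm_command", "payload": {
  "steps": [
    [0.3, 0, -4, 0, 0],
    [0.3, 0, -8, 0, 0],
    [0.3, 0, -8, 3, 0],
    [0.3, 0, -8, 5, 0],
    [0.0, 0, -8, 5, 0],
    [0.0, 0, -8, 5, 0],
    [0.0, 0, -8, 5, 0],
    [0.0, 0, -8, 5, 0]
  ],
  "force": 30
}}

```text
clock: 7.18
eef_pos: [470.2, 168.4, 73.5]
eef_rot: [-3.142, 0.0, -0.177]
wrist_force: [-0.5, 0.4, 0.3]
finger_gap: 11.3
finger_force: 30.0
```

Run:
```python
from h import *
c=imaging.camera("wrist");crop(c,"w4.png",(150,60,550,360),2)
print(tool(),monitor.read_state())
c=imaging.camera("top");crop(c,"top2.png",(190,160,390,310),4)
```

```text
(array([470.17705126, 168.39413237,  73.4534122 ]), array([-3.14157893e+00,  1.81457903e-04, -1.76485157e-01])) {'clock': 7.225, 'joints': array([2.70521038e-01, 3.75357042e-01, 1.80805059e+00, 1.10981232e-04,
       9.58342726e-01, 2.01773872e+00]), 'qd': array([ 1.09437535e-04, -1.90617769e-03, -3.85202900e-04, -1.77802358e-03,
       -5.76271002e-05,  4.86055011e-04]), 'effort': array([ -0.39691963, -50.95828414, -29.15277421,  -0.30208488,
        -0.32660686,  -0.13337613]), 'eef_pos': array([470.17705126, 168.39413237,  73.4534122 ]), 'eef_rot': array([-3.14157893e+00,  1.81457903e-04, -1.76485157e-01]), 'wrist_force': array([-0.97444032,  0.90728512, -0.03078778]), 'moment': array([ 0.16129155,  0.2816503 , -0.15556885]), 'finger_force': 29.981040358543396, 'finger_gap': 11.703490063513179}
```

View pics/top2.png

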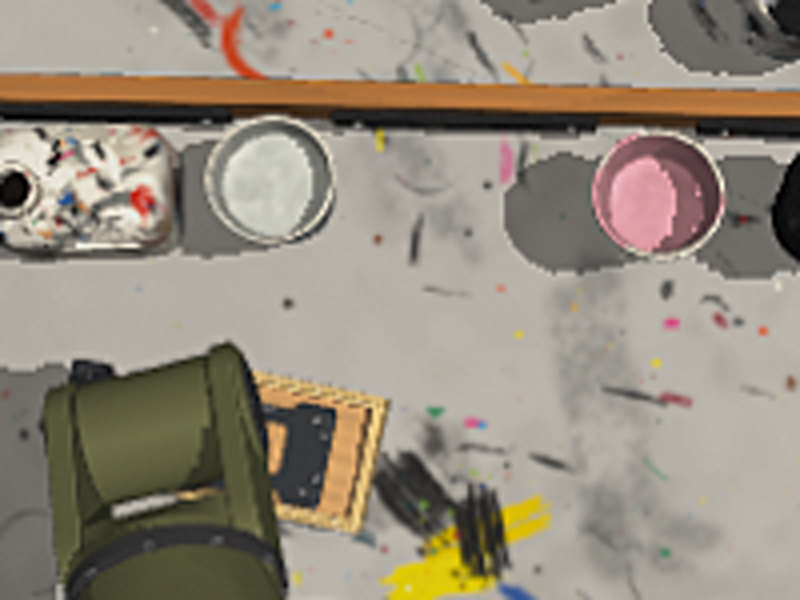

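View pics/w4.png

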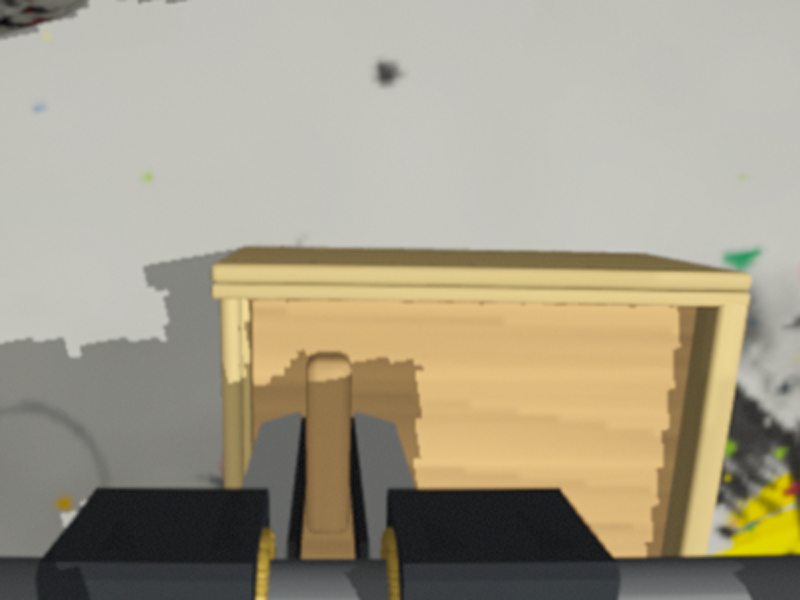

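Both views agree: the lid lies inside behind the ridge, the fingers reached 54 mm without touching anything, and the bar is gripped (gap 11.7). The box's rim corners on the +x side are at crop (213,265) and (749,275). The open middle bay shows its strip from (335,108) to (597,122) in the top crop. Now I compute the target.

Run:
```python
from h import *
c=imaging.camera("wrist")
q,f=fit(c,[(50,70,62.5),(50,-70,62.5)],np.array([(150+213/2,60+265/2),(150+749/2,60+275/2)]),[460,130,-.17])
p,r=tool();d=p[:2]-q[:2];k,s=np.cos(q[2]),np.sin(q[2])
print("box",np.round(q,3),np.round(f,1),"tcp in box",np.round([d@[k,s],d@[-s,k]],1),r[2])
c=imaging.camera("top")
hsv=cv2.cvtColor(c["img"],cv2.COLOR_RGB2HSV).astype(int)
P=[]
for u in range(165,455,3):
    col=hsv[172:200,u];m=(col[:,0]>5)&(col[:,0]<25)&(col[:,1]>110)&(col[:,2]>110)
    i=np.where(m)[0]
    if len(i): P.append((u,172+i[-1]+.5))
W=w(c,P,60.0);A=np.polyfit(W[:,1],W[:,0],1);res=W[:,0]-np.polyval(A,W[:,1])
g=abs(res)<4;A=np.polyfit(W[g,1],W[g,0],1);print("edge x= ",A,g.sum(),np.std(W[g,0]-np.polyval(A,W[g,1])))
print("strip ends",np.round(w(c,[(190+335/4,160+112/4),(190+597/4,160+126/4)],45),1).tolist())
for t in trace(c,"cup_a"):
    u,v,ww,h=t["rect"]
    print(round(t["p"],2),np.round(t["rect"]),np.round(w(c,[(u-ww/2,v),(u,v),(u+ww/2,v)],110)[:,:2]).tolist())
print("rims",np.round(w(c,[(190+x/4,160+y/4) for x,y in [(335,180),(205,180),(592,195),(725,195)]],110),1).tolist())
```

```text
box [ 4.62540e+02  1.29582e+02 -1.92000e-01] [-1.6  0.   1.8  0.3] tcp in box [ 0.1 39.6] -0.17637976545766354
edge x=  [8.53889982e-03 7.13814620e+02] 97 0.8880482397688253
strip ends [[711.5, 92.1, 45.0], [703.7, -102.7, 45.0]]
0.94 [448. 210.  31.  30.] [[642.0, -366.0], [643.0, -411.0], [644.0, -456.0]]
0.89 [161. 205.  38.  32.] [[647.0, 464.0], [648.0, 408.0], [648.0, 352.0]]
0.83 [476. 245.  39.  30.] [[543.0, -432.0], [544.0, -489.0], [545.0, -546.0]]
0.71 [436. 270.  38.  32.] [[473.0, -320.0], [474.0, -374.0], [474.0, -429.0]]
0.61 [355. 211.  29.  31.] [[635.0, -102.0], [636.0, -143.0], [637.0, -184.0]]
0.6 [258. 204.  32.  33.] [[651.0, 174.0], [652.0, 129.0], [652.0, 83.0]]
rims [[650.5, 85.4, 110.0], [649.3, 177.2, 110.0], [642.3, -95.6, 110.0], [643.7, -189.5, 110.0]]
```

Emit:
{"api": "arm_command", "payload": {
  "steps": [
    [0, 3, 4, 0, -0.3],
    [0, 9, 11, 0, -0.9],
    [0, 15, 19, 0, -1.6],
    [0, 21, 27, 0, -2.2],
    [0, 28, 36, 0, -2.9],
    [0, 35, 45, 0, -3.6],
    [0, 42, 54, 0, -4.3],
    [0, 49, 63, 0, -5.1],
    [0, 56, 72, 0, -5.8],
    [0, 63, 81, 0, -6.5],
    [0, 70, 90, 0, -7.3],
    [0, 77, 99, 0, -8],
    [0, 83, 107, 0, -8.6],
    [0, 88, 113, 0, -9.2],
    [0, 91, 117, 0, -9.6],
    [0, 92.5, 119, 0, -9.6],
    [0, 92.5, 119, 0, -9.6]
  ],
  "force": 40
}}

```text
clock: 9.55
eef_pos: [540.4, 35.1, 73.4]
eef_rot: [-3.141, 0.0, -0.009]
wrist_force: [-2.3, 3.5, 0.7]
finger_gap: 11.4
finger_force: 40.0
```

Run:
```python
from h import *
p,r=tool();s=monitor.read_state();print(p,r,s["wrist_force"],s["moment"],s["finger_gap"],s["clock"])
c=imaging.camera("wrist");crop(c,"w5.png",(120,0,580,340),1.7)
c=imaging.camera("top");cv2.imwrite("pics/top3.png",c["img"][:,:,::-1])
```

```text
[540.36627962  35.10438753  73.44663458] [-3.14112853e+00  3.75653851e-04 -8.80858633e-03] [-2.34175513  3.47288363  0.73612274] [ 0.68110403  0.44220672 -0.15317195] 11.391555433573203 9.55
```

View pics/w5.png

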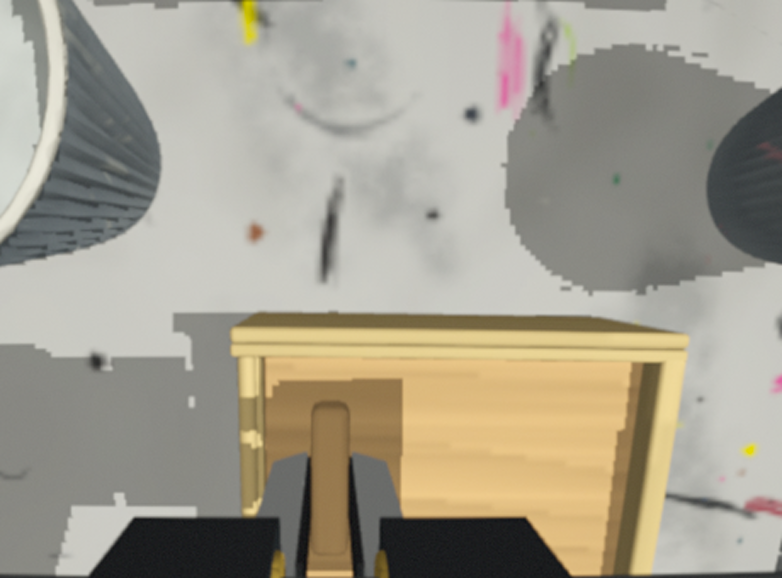

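The box sits squarely in front of the gap: box x 233–687 in the crop, cups ending at 160 and beginning at 708. I slide it in.

Emit:
{"api": "arm_command", "payload": {
  "steps": [
    [0, 3, 0, 0, 0],
    [0, 9, 0, 0, 0],
    [0, 17, 0, 0, 0],
    [0, 26, -1, 0, 0],
    [0, 35, -1, 0, 0],
    [0, 44, -1, 0, 0],
    [0, 53, -1, 0, 0],
    [0, 62, -1, 0, 0],
    [0, 71, -1, 0, 0],
    [0, 80, -1, 0, 0],
    [0, 88, -1, 0, 0],
    [0, 95, -1, 0, 0],
    [0, 100, -1, 0, 0],
    [0, 103, -1, 0, 0],
    [0, 105, -1, 0, 0],
    [0, 105, -1, 0, 0]
  ]
}}

```text
clock: 11.65
eef_pos: [645.0, 34.7, 73.5]
eef_rot: [3.141, 0.002, -0.009]
wrist_force: [-7.9, -0.5, 5.0]
finger_gap: 11.7
finger_force: 40.1
```

Emit:
{"api": "arm_command", "payload": {
  "steps": [
    [0, 1, 0, 0, 0],
    [0, 2, 0, 0, 0],
    [0, 3, 0, 0, 0],
    [0, 4, 0, 0, 0],
    [0, 5, 0, 0, 0],
    [0, 5, 0, 0, 0]
  ]
}}

```text
clock: 12.4
eef_pos: [649.8, 34.7, 73.4]
eef_rot: [3.141, 0.002, -0.009]
wrist_force: [-8.3, -0.3, 6.2]
finger_gap: 11.7
finger_force: 40.1
```

Emit:
{"api": "arm_command", "payload": {
  "steps": [
    [0, 1, 0, 0, 0],
    [0, 2, 0, 0, 0],
    [0, 3, 0, 0, 0],
    [0, 3, 0, 0, 0]
  ]
}}

```text
clock: 12.9
eef_pos: [652.8, 34.7, 73.5]
eef_rot: [3.141, 0.002, -0.009]
wrist_force: [-8.2, -0.6, 5.6]
finger_gap: 11.6
finger_force: 40.1
```

Run:
```python
from h import *
s=monitor.read_state();print(s["eef_pos"],s["wrist_force"],s["moment"])
```

```text
[652.80473053  34.6550228   73.45113035] [-8.17112515 -0.64605227  5.56213603] [ 0.018593    1.63031615 -0.31664732]
```

Emit:
{"api": "arm_command", "payload": {
  "steps": [
    [0, 0.5, 0, 0, 0],
    [0, 1, 0, 0, 0],
    [0, 1.5, 0, 0, 0],
    [0, 2, 0, 0, 0],
    [0, 2, 0, 0, 0]
  ]
}}

```text
clock: 13.52
eef_pos: [653.7, 34.5, 73.4]
eef_rot: [3.141, 0.005, -0.009]
wrist_force: [-18.6, -1.5, 9.7]
finger_gap: 11.7
finger_force: 40.0
```

Emit:
{"api": "arm_command", "payload": {
  "steps": [
    [0, 0.5, 0, 0, 0],
    [0, 0.5, 0, 0, 0],
    [0.2, 0.5, 0, 0, 0],
    [0.2, 0.5, 0, 0, 0],
    [0.2, 0.5, 0, 0, 0],
    [0.2, 0.5, 0, -10, 0],
    [0.2, 0.5, 0, -30, 0],
    [0.2, -20, 0, -70, 0],
    [0.2, -70, 20, -110, 0],
    [0.2, -120, 41, -120, 0],
    [0.2, -120, 41, -120, 0]
  ]
}}

```text
clock: 14.9
eef_pos: [533.3, -5.9, 196.5]
eef_rot: [3.141, -0.003, -0.01]
wrist_force: [1.0, 1.1, 1.1]
finger_gap: 18.8
finger_force: 0.0
```

Run:
```python
from h import *
s=monitor.read_state();print(s["eef_pos"],s["eef_rot"],s["wrist_force"])
c=imaging.camera("wrist");crop(c,"w6.png",(120,0,520,300),2)
print(px(c,[(654,-5,62.5)]))
```

```text
[533.33454699  -5.86514523 196.47463739] [ 3.14118668 -0.00332916 -0.01009138] [0.9665996  1.1078847  1.13447107]
[[311.01788301  91.37611138]]
```

View pics/w6.png

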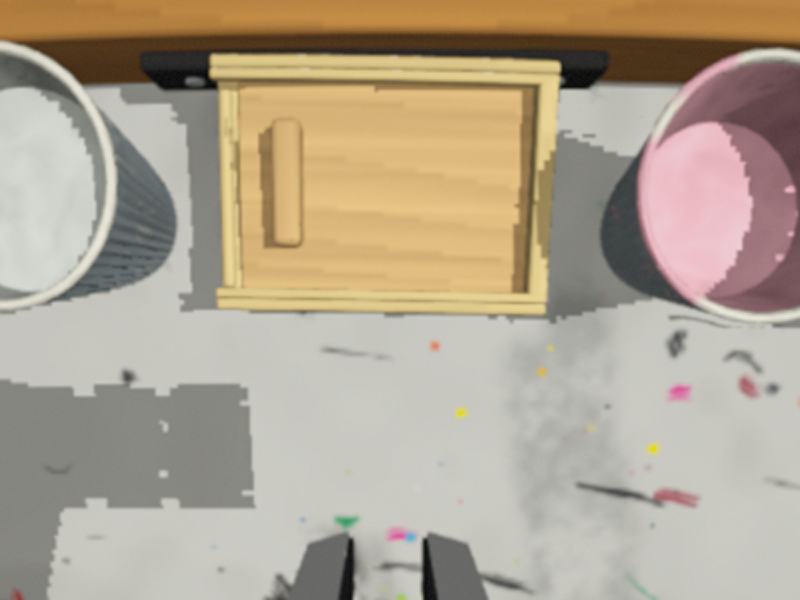

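The box stands in the gap with the lid home. Its far rim runs from (210,57) to (560,62) while the board edge and strip are level, so the −y end is slightly off the strip (about 2 mm). I'll quantify this, then push that end.

Run:
```python
from h import *
c=imaging.camera("wrist")
f2=lambda l:np.array([(120+x/2,y/2) for x,y in l])
q,f=fit(c,[(50,70,62.5),(50,-70,62.5),(-50,-70,62.5),(-50,70,62.5)],f2([(210,57),(560,62),(547,313),(218,308)]),[654,-5,0])
print("box",np.round(q,3),np.round(f,1))
s=w(c,f2([(142,54),(607,52)]),45);print("strip",np.round(s,1),-(s[0,0]-s[1,0])/(s[0,1]-s[1,1]))
s=w(c,f2([(20,38),(780,37)]),60);print("edge",np.round(s,1),-(s[0,0]-s[1,0])/(s[0,1]-s[1,1]))
print(rel([585,-40,54],-0.009),q[:2])
# rim rows by gradient
g=c["img"][:,:,:3].astype(int)
```

```text
box [ 6.53563e+02 -5.15400e+00 -2.30000e-02] [-0.4 -1.1  0.6 -1.1  0.   1.1 -0.3  1.4]
strip [[712.5  96.5  45. ]
 [711.2 -99.8  45. ]] -0.006639948740144957
edge [[ 715.3  141.4   60. ]
 [ 713.3 -166.4   60. ]] -0.0065946982135990885
(array([ 49.7,  34.5, 141.2]), np.float64(-0.02)) [653.56326154  -5.15435091]
```

Emit:
{"api": "arm_command", "payload": {
  "steps": [
    [0, 25, 20, 20, 0],
    [0, 45, 39, 50, 0],
    [0, 45, 39, 100, 0],
    [0, 45, 39, 135, 0],
    [0, 45, 39, 142, 0],
    [0, 50, 39, 142, 0],
    [0, 54, 39, 142, 0],
    [0, 57, 39, 142, 0],
    [0, 58, 39, 142, 0],
    [0, 59, 39, 142, 0],
    [0, 60, 39, 142, 0],
    [0, 60, 39, 142, 0]
  ],
  "force": 10
}}

```text
clock: 16.5
eef_pos: [594.2, -44.9, 52.3]
eef_rot: [3.141, 0.001, -0.009]
wrist_force: [-8.9, -2.1, 7.5]
finger_gap: 0.4
finger_force: 4.8
```

Emit:
{"api": "arm_command", "payload": {
  "steps": [
    [0, 0.5, 0, 0, 0],
    [0, 1, 0, 0, 0],
    [0, 1, 0, 0, 0]
  ]
}}

```text
clock: 16.88
eef_pos: [594.7, -45.1, 52.3]
eef_rot: [3.141, 0.003, -0.009]
wrist_force: [-14.3, -4.5, 10.4]
finger_gap: 0.7
finger_force: 7.3
```

Emit:
{"api": "arm_command", "payload": {
  "steps": [
    [0, -3, 0, 0, 0],
    [0, -10, 0, 0, 0],
    [0, -16, 0, 0, 0],
    [0, -16, 0, -50, 0],
    [0, -30, 0, -100, 0],
    [0, -61, -39, -143, 0],
    [0, -61, -39, -143, 0],
    [0, -61, -39, -143, 0]
  ]
}}

```text
clock: 17.88
eef_pos: [535.0, -5.0, 194.1]
eef_rot: [3.141, 0.0, -0.008]
wrist_force: [0.4, 0.4, 0.2]
finger_gap: 0.4
finger_force: 0.0
```

```bash
cat > chk.py <<'E'
from h import *
print(tool())
c=imaging.camera("wrist");v=c["img"].max(axis=2).astype(float)
def edge(us,r0,r1,sgn):
    P=[]
    for u in us:
        d=sgn*np.diff(cv2.GaussianBlur(v[:,u:u+1],(1,3),0)[r0:r1,0]);i=d.argmax();P.append((u+0.,r0+i+.5))
    return np.array(P)
def line(P,z):
    W=w(c,P,z);
    for _ in range(4):
        A=np.polyfit(W[:,1],W[:,0],1);e=abs(W[:,0]-np.polyval(A,W[:,1]));W=W[e<=max(1.0,np.percentile(e,85))]
    return np.round([-A[0],np.polyval(A,-5)],4),len(W)
print("far rim",line(edge(range(230,395,3),20,40,1),62.5))      # dark strip -> light rim
print("near rim",line(edge(range(235,390,3),140,175,-1),62.5))
print("board top edge",line(edge(list(range(180,225,3))+list(range(405,440,3)),8,26,-1),60))
for n in ["jar_box","lid_bar"]:
    t=find_in(c,n);print(n,[(round(x["p"],2),np.round(x["rect"],1).tolist()) for x in t][:2])
E
python3 chk.py
```

```text
(array([534.95797566,  -5.013085  , 194.10729754]), array([ 3.14149743e+00,  7.92423369e-05, -8.38969441e-03]))
far rim (array([-6.600000e-03,  7.039604e+02]), 55)
near rim (array([-1.270000e-02,  6.045389e+02]), 48)
board top edge (array([-9.300000e-03,  7.118472e+02]), 27)
jar_box [(0.66, [312.0, 90.6, 180.6, 131.2]), (0.56, [313.0, 92.1, 148.0, 106.2])]
lid_bar [(0.56, [312.9, 94.3, 150.7, 103.2])]
```

```bash
python3 -c "
from cell import job;print(job.sign_off())"
```

```text
the job is handed in; nothing more can be done
None
```

The job is handed in: the lid is home behind the ridge and the closed box is in the middle gap, up against the strip and square to within about 0.005 rad, with nothing in the row touched as far as I could see and the arm clear at about 18 s.

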